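# Reset under a push-latch cover

### The arm

A 7-joint arm with a two-finger parallel gripper is mounted at the origin on a cart in front of the work surface, level with it; the furniture and walls round the work are solid. World frame = base frame: x ahead of the robot, y to its left, z up, the work surface at z = 0. Lengths are in m, angles in rad, forces in N, time in s.
With the tool pointing down it reaches from about 0.35 to 0.9 m from the base axis. Payload 7.2 kg.
Tool frame: the origin (TCP) lies between the finger pads; the fingertips stand 14 mm ahead of it and the grasp point (between the pads) lies 5 mm behind it; z points along the fingers, y is the direction in which the jaws open and shut (so a half turn about z gives the same grasp; the last joint's range is limited). The gripper opens to 85 mm and grips with 20 to 120 N. Pads are 22 mm wide; open, the fingers measure 114 mm over their backs; the gripper's body (76 mm by 85 mm) begins 54 mm behind the grasp point. The pads swing forward as they close: fully open they stand 13 mm farther back than shut.
Start: joints at [-1.354, 0.411, -0.013, 1.596, 0.006, 1.134, -0.082], TCP at [0.176, 0.6, 0.245] pointing down, gripper open.
Joint ranges: [-2.95, 2.95], [-0.29, 1.99], [-1.47, 1.44], [0.14, 2.54], [-1.03, 4.17], [0.13, 1.85], [-2.86, 2.86]. Speed limits (rad/s): [2.39, 2.39, 3.01, 3.01, 3.14, 3.14, 3.14].

### API

Orientations are given as a unit quaternion [w, x, y, z].
In Python, from cell import * gives the robot as it stands. The module is installed in compiled form; this text tells all that it offers.
- The arm moves only by the tool drive_tool, never from a script. Its argument "motion" is a list that holds one entry, the list of rows, each a list of 4 numbers: the shift along the tool's x, y, z as a fraction of full scale, then the turn about the tool's z as a fraction of full scale. In form: [[[x, y, z, yaw], ...]]. A call has exactly 5 rows; each row is the pose to reach, as a shift and turn from the pose commanded when the call began, along the tool's axes at that moment; what a row does not reach only later rows make up. Full scale, the value 1, is 400 mm for a shift and 45 degrees for a turn. A row lasts 1/12 s, in which the tool goes at most 41.7 mm and 7.16 degrees, less where a joint would pass 70% of its speed; a pose out of reach is approached as far as the arm can. A call with a number of a shift or a turn outside -1 to 1 is refused whole. A call with a gripper value outside its range is refused whole. "hand" is the opening, from 0 (shut) to 1 (fully open), set as the call begins (left out, the last holds). The fingers move at their own pace and stop on an object; the grip force is fixed at half the most. Time passes only in rows, so rows that repeat a pose let the fingers close, or fill a call up. It gives the time, the measured TCP pose, the force and the opening at its end, in the units of the state.
- get_state(): the state, without advancing time (a new reading comes with each control period).
- get_image(name): name is "scene" or "top" or "wrist"; returns the picture (400x640x3 uint8, blue, green, red); there is no depth.
- camera_params(name): a dict with "vfov" (degrees; the focal length in pixels is half the picture's height over the tangent of half this angle, whatever the lens; pixels are square), "cx", "cy" (the principal point, pixels), "R" (3x3) and "t" (3): a world point X has camera coordinates R X + t; the wrist camera has in their place "hand_eye" (4x4, takes a point from camera to tool coordinates, whose origin is the TCP and whose axes are the flange's). Camera axes: x right, y down, z forward; pixel columns grow to the right and rows downward; lengths in m; the calibration is good to about 2 mm. A picture is of the moment at which its call begins: read the wrist's pose just before it. camera_params takes no time and is no camera call.
- close_job(): hands the job in, once; it reports no verdict.
Trained networks look in the newest picture that a camera, given by its name, has taken for a name from the list of things; names that differ only in an ending like _2 or _b are one class to them, and where a whole thing is asked for, a point or a joint stands for the part that bears it (a point fixed in the world has none). Each returns a list of dicts, best first, with "score" (0 to 1); they miss things now and then, are a little off and sometimes report something else, mostly with a low value. They report only what shows in the picture. A call takes as long as a camera call.
- regions_of(thing, camera): "pixels" (400x640 bool, what is visible of it) and "bbox" ([left, top, width, height] in pixels, round what is visible of it).
- tip_of(thing, camera): "xy" ([column, row] in pixels: a listed point, or the origin of a listed thing).
The state is a dict: "clock": time; "qpos": joint angles; "qd": joint speeds; "joint_torque": joint torques, N m; "tcp_pos": TCP position; "tool_rot": TCP orientation; "force": force on the tool from outside, world axes, zero at the start; "wrist_torque": the same for the moment, N m; "opening": finger opening in m.
Only numpy, scipy, OpenCV 4.12 (cv2) and the standard library are available. Lean on these libraries where they do the work, as an engineer would, in place of code of your own. Each camera call takes 0.05 s, during which the arm holds its last target.

### The job

Two white bench control boxes, one wide and one narrow, each have a grey push-latch cover. On the wide box, press the cover down near its free edge and let go so that it pops open, press the round key inside fully down, then push the cover shut again and press it in until it latches and stays shut when you let go. Only push with the fingers, grip nothing; keep the narrow box's cover shut and leave the other things where they are.

Things in the scene. Friction and masses are not known exactly. Their poses are not given: they have to be found in the camera images.
- wide_box: White control box, fixed, 160 (its x) x 140 (its y) x 60 mm high. Origin: centre of its underside; x points from its front to its hinge side (away from the robot, turned up to 0.2 rad), z up. Its grey cover (122 x 108 x 5 mm) lies flush with the 60 mm high top, inside a 14 mm wide rim. A round black key stands inside on the bottom, reachable only with the cover open.
- wide_box_hinge (a point): Middle of the wide box's cover hinge, 62 mm from the box's origin along +x and 57.5 mm up; the hinge runs along the box's y. The cover reaches from 4 mm to 126 mm in front of it (towards the box's -x). Open, the cover stands above it to 125 mm; it is shut by pushing its outer face (which then looks away from the robot) forward and down in an arc.
- wide_box_cover_press (a point): Centre of the thin round ring on the outside of the wide cover, 105 mm from the hinge and 21 mm from the free edge: the place to press. Moves with the cover; z of its frame is the cover's outward normal.
- wide_box_cover (a joint): Cover angle in rad: 0 to 0.015 latched and flush, -0.08 pressed in to its stop (8 mm down at the ring), 1.5 open, almost upright. A spring urges it open (about 2 N at the ring). Latched: press it in to the stop and let go, and it swings up to 1.5 in under 1 s. Open: push it down to the same stop and let go, and it stays latched; let go before the stop, it swings up again.
- wide_box_key_top (a point): Centre of the top of the round black key (26 mm across) in the wide box, 80 mm from the hinge on the box's middle line, 34 mm above the worktop (26 mm below the box's top).
- wide_box_key (a joint): Travel of that key in m: 0 up, 0.006 fully down, against a spring of 4 N; it springs back.
- narrow_box: The other box, same build, height and depth but 90 mm wide with a 58 mm wide cover. Same origin and axes. To be left alone.
- narrow_box_cover (a joint): Angle of the narrow box's cover, same meaning; about 0 latched, stays so.
- marker: Pen, 122 x 14 mm, lying between the boxes; origin under its middle.
- petri_stack: Two stacked white petri dishes, 90 mm across, 32 mm high, behind; origin under the centre.
- apple: Apple, about 74 mm, to the right; origin under the centre.
- seed_cup: Screw-lid cup of beans, 62 mm across, 74 mm high, behind; origin under the centre.
- timer: Flat bench timer, 66 x 66 x 19 mm, to the right; origin under the centre.
- reagent_bottle: Small capped bottle, 56 mm across, 101 mm high, behind; origin under the centre.

How it is judged:
By the outcome, as a careful person would: the job done as asked, in the order asked, and still so for the second after the job is handed in, with the robot touching nothing.
It also fails if it takes over 48 s, if anything falls off the work surface, if the arm or the gripper's body presses on something with over 40 N, if the wrist force passes 120 N, or if a joint passes its speed limit or range.

## Working session

There is one attempt and no reset: what is moved stays moved. The work goes in short steps, Python scripts to look and compute and a tool call to move; the robot and the scene stay as the last step left them, time stands still between calls to the robot, and variables do not carry over. Pictures are saved under pics/ and viewed, and the job is handed in when it is done.

Besides the shell and the picture viewer there is one more tool, called in YAML: its name, and indented under it one key for each argument. drive_tool: Moves the arm, as the interface text tells. Shift numbers are shares of 400 mm and turn numbers shares of 45 degrees, none past 1 either way. Its arguments: {"type":"object","properties":{"motion":{"type":"array"},"hand":{"type":"number"}},"required":["motion"]}

```bash
mkdir -p pics; cat > h.py <<'E'
from cell import *
import numpy as np, cv2
from scipy.spatial.transform import Rotation as Ro
def f(p): return 200/np.tan(np.radians(p['vfov'])/2)
def ray(cam,uv):
    p=camera_params(cam); F=f(p)
    d=np.array([(uv[0]-p['cx'])/F,(uv[1]-p['cy'])/F,1.])
    R=np.array(p['R']);t=np.array(p['t']); return -R.T@t, R.T@d
def at_z(cam,uv,z):
    o,d=ray(cam,uv); return o+d*(z-o[2])/d[2]
def proj(cam,X):
    p=camera_params(cam); c=np.array(p['R'])@X+np.array(p['t']); F=f(p)
    return np.array([p['cx']+F*c[0]/c[2],p['cy']+F*c[1]/c[2]])
E
python3 - <<'E'
from h import *
s=get_state(); print(s['clock'],s['tcp_pos'],s['tool_rot'],s['force'],s['opening'])
for c in('scene','top'):
    print(c,camera_params(c))
    cv2.imwrite(f'pics/{c}0.png',get_image(c))
    for n,z in(('wide_box',0),('wide_box_hinge',.0575),('wide_box_cover_press',.06),('narrow_box',0)):
        for r in tip_of(n,c)[:2]: print(c,n,r['score'],r['xy'],at_z(c,r['xy'],z).round(4))
print(get_state()['clock'])
E
```

```text
0.0 [0.17549387 0.59936551 0.24445165] [-6.49506422e-05  1.41904171e-01  9.89880079e-01 -7.93933207e-04] [-0.86464406  0.64510636 -0.36497545] 0.08531578894739603
scene {'vfov': 49.721956928623925, 'cx': 317.67312923439835, 'cy': 196.6383993477086, 'R': array([[ 0.81271338, -0.5822443 ,  0.02210296],
       [-0.31709386, -0.4737967 , -0.82156446],
       [ 0.48882353,  0.66068772, -0.56968701]]), 't': array([-0.4470824 ,  0.31111765,  0.76047377])}
scene wide_box 0.94 [287.5, 231.9] [0.5348 0.11   0.    ]
scene wide_box_hinge 0.69 [309.2, 208.2] [0.5931 0.0988 0.0575]
scene wide_box_cover_press 0.92 [275.7, 219.7] [0.4978 0.1025 0.06  ]
scene narrow_box 0.67 [237.0, 179.6] [0.5413 0.4019 0.    ]
top {'vfov': 56.86652731253865, 'cx': 320.2122894608223, 'cy': 197.0236078252105, 'R': array([[ 0.05465429, -0.99849895, -0.00357048],
       [-0.97574598, -0.05264908, -0.21248027],
       [ 0.21197334,  0.01509684, -0.97715883]]), 't': array([0.03405357, 0.61844041, 1.04159682])}
top wide_box 0.87 [306.6, 226.2] [0.5345 0.106  0.    ]
top wide_box_cover_press 0.6 [304.5, 234.6] [0.5012 0.1078 0.06  ]
top narrow_box 0.67 [207.6, 223.4] [0.5265 0.4169 0.    ]
top narrow_box 0.64 [259.8, 164.3] [0.7282 0.2705 0.    ]
0.5
```

View pics/scene0.png

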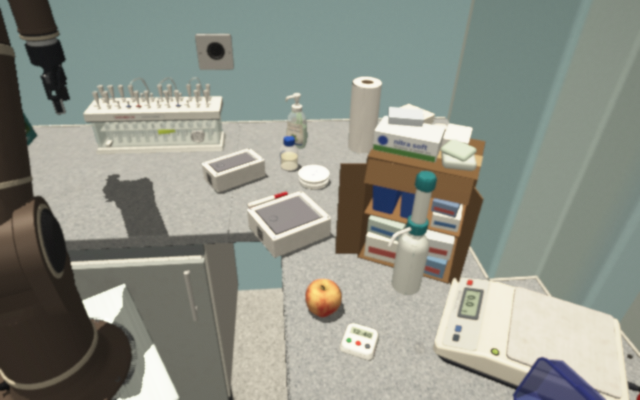

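View pics/top0.png

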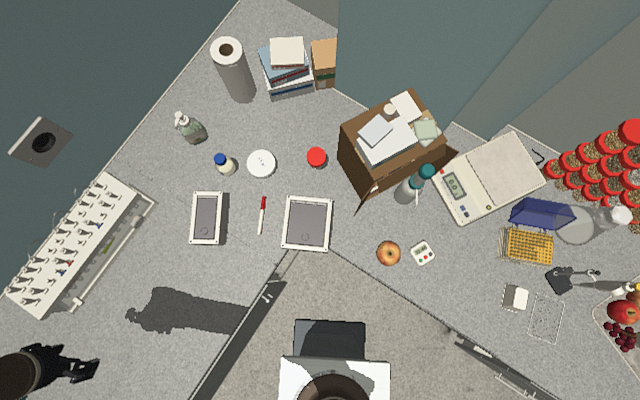

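The scene view shows the wide box at about (288,222), the narrow box at (235,168) and the pen between them. In the top view the wide box is at (307,223), with the cabinet behind it to the right. Next I'll refine the wide box's pose.

```bash
python3 - <<'E'
from h import *
s=cv2.imread('pics/scene0.png');t=cv2.imread('pics/top0.png')
a=cv2.resize(t[180:265,250:370],None,fx=6,fy=6,interpolation=cv2.INTER_CUBIC)
b=cv2.resize(s[180:260,235:345],None,fx=7,fy=7,interpolation=cv2.INTER_CUBIC)
cv2.imwrite('pics/top0z.png',a);cv2.imwrite('pics/scene0z.png',b)
E
```

```text
(no output)
```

View pics/top0z.png

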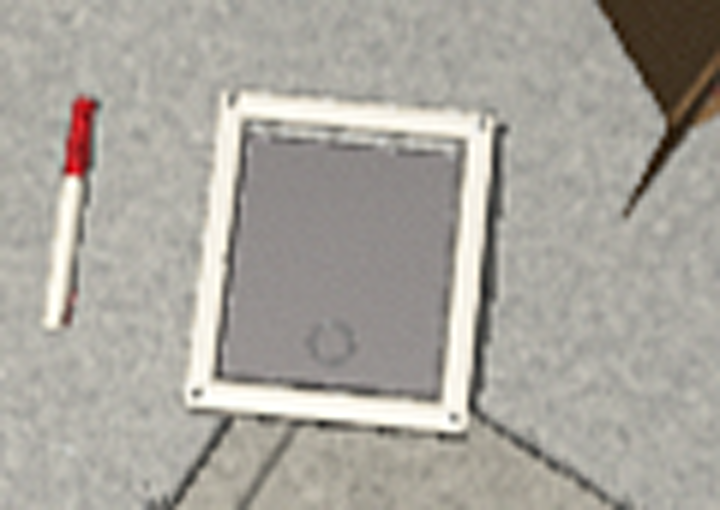

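View pics/scene0z.png

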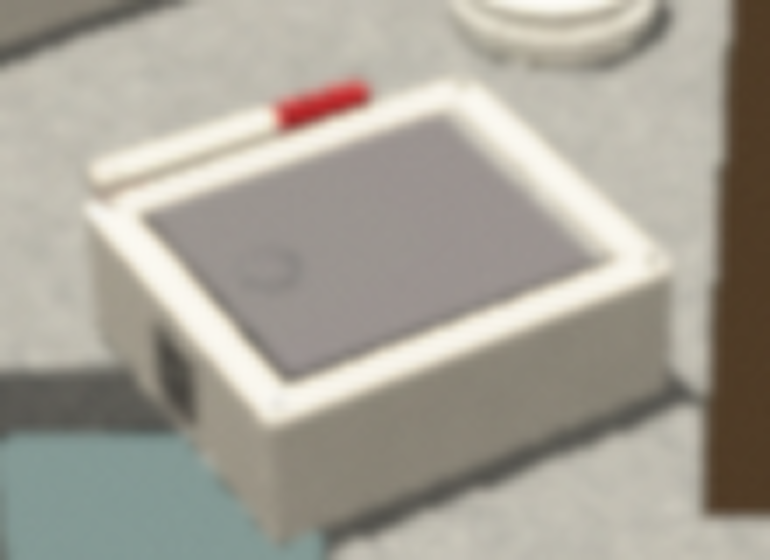

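```bash
python3 - <<'E'
from h import *
from scipy.optimize import least_squares
tc=(np.array([[187,407],[465,433],[493,116],[224,92]])+.5)/6-.5+[250,180]
sc=(np.array([[88,208],[275,420],[668,262],[455,85]])+.5)/7-.5+[235,180]
L=np.array([[-.08,.07,.06],[-.08,-.07,.06],[.08,-.07,.06],[.08,.07,.06]])
def W(p,P): 
    return Ro.from_euler('z',p[2]).apply(P)+[p[0],p[1],0]
def res(p,cams=('top','scene')):
    return np.concatenate([(np.array([proj(c,X) for X in W(p,L)])-q).ravel() for c,q in(('top',tc),('scene',sc)) if c in cams])
for cs in(('top',),('scene',),('top','scene')):
    r=least_squares(res,[.53,.108,0],args=(cs,)); print(cs,r.x.round(4),abs(r.fun).max().round(2))
p=r.x
for n,P in(('hinge',[.062,0,.0575]),('press',[-.043,0,.06]),('key',[-.018,0,.034])): print(n,W(p,np.array([P]))[0].round(4))
print('ring obs',at_z('top',np.array([331,343])/6-.4+[250,180],.06),at_z('scene',np.array([271,268])/7-.4+[235,180],.06))
print('door scene floor',at_z('scene',[337,252],0),'door top', [at_z('top',[354,215.5],z).round(3) for z in(.0,.1,.2,.25,.3)],[ (z,at_z('scene',[340,164],z).round(3)) for z in(.2,.25,.3)])
print(Ro.from_quat(get_state()['tool_rot'][[1,2,3,0]]).as_matrix().round(3))
E
```

```text
('top',) [ 0.5365  0.1037 -0.0386] 0.66
('scene',) [ 0.5362  0.108  -0.0232] 1.69
('top', 'scene') [ 0.5359  0.1056 -0.0312] 1.57
hinge [0.5979 0.1036 0.0575]
press [0.493  0.1069 0.06  ]
key [0.5179 0.1061 0.034 ]
ring obs [0.49486049 0.10660201 0.06      ] [0.49670405 0.11182254 0.06      ]
door scene floor [ 0.59252453 -0.02051215  0.        ] door top [array([ 0.576, -0.041,  0.   ]), array([ 0.559, -0.033,  0.1  ]), array([ 0.542, -0.025,  0.2  ]), array([ 0.534, -0.021,  0.25 ]), array([ 0.525, -0.017,  0.3  ])] [(0.2, array([0.637, 0.041, 0.2  ])), (0.25, array([ 0.582, -0.025,  0.25 ])), (0.3, array([ 0.527, -0.091,  0.3  ]))]
[[-0.96   0.281 -0.   ]
 [ 0.281  0.96  -0.   ]
 [ 0.    -0.    -1.   ]]
```

drive_tool:
  motion:
    - [[-0.075, -0.066, 0, -0.065], [-0.15, -0.132, 0, -0.13], [-0.225, -0.198, 0, -0.195], [-0.3, -0.264, 0, -0.26], [-0.375, -0.33, 0, -0.323]]
  hand: 0

```text
clock: 0.92
tcp_pos: [0.2832, 0.4293, 0.2454]
tool_rot: [0.0, 0.014, 1.0, 0.0]
force: [0.6, -0.5, -0.2]
opening: 0.0253
```

```bash
cat >> h.py <<'E'
def delta(target):
    s=get_state(); M=Ro.from_quat(s['tool_rot'][[1,2,3,0]]).as_matrix()
    d=M.T@(np.array(target)-s['tcp_pos'])
    print('t',round(s['clock'],2),'tcp',s['tcp_pos'].round(4),'F',s['force'].round(1),'yang',np.degrees(np.arctan2(M[1,1],M[0,1])).round(2),'op',round(s['opening'],3),'d/0.4',(d/.4).round(4))
E
python3 -c "
from h import *
delta([.47,.106,.245])
print(camera_params('wrist'))"
```

```text
t 0.92 tcp [0.2832 0.4293 0.2454] F [ 0.6 -0.5 -0.2] yang 88.37 op 0.025 d/0.4 [-0.4897 -0.7947  0.0008]
{'vfov': 66.37931256422195, 'cx': 319.2526007965187, 'cy': 197.50283749575567, 'hand_eye': array([[-5.93356793e-04, -9.58822857e-01, -2.84004183e-01,
         7.29032823e-02],
       [ 9.99999720e-01, -6.98447254e-04,  2.68765635e-04,
         6.20086237e-04],
       [-4.56060575e-04, -2.84003944e-01,  9.58823003e-01,
        -1.28038320e-01],
       [ 0.00000000e+00,  0.00000000e+00,  0.00000000e+00,
         1.00000000e+00]])}
```

drive_tool:
  motion:
    - [[-0.05, -0.082, 0, 0], [-0.1, -0.164, 0, 0], [-0.15, -0.246, 0, 0], [-0.2, -0.328, 0, 0], [-0.25, -0.41, 0, 0]]

```text
clock: 1.33
tcp_pos: [0.378, 0.2623, 0.2457]
tool_rot: [0.0, 0.016, 1.0, 0.0]
force: [0.7, 0.7, 0.7]
opening: -0.0003
```

drive_tool:
  motion:
    - [[-0.05, -0.08, 0, 0], [-0.1, -0.16, 0, 0], [-0.15, -0.24, 0, 0], [-0.2, -0.32, 0, 0], [-0.24, -0.385, 0, 0]]

```text
clock: 1.75
tcp_pos: [0.4696, 0.1043, 0.2458]
tool_rot: [0.001, 0.016, 1.0, 0.0]
force: [1.0, -0.3, 0.1]
opening: -0.0002
```

```bash
python3 - <<'E'
from h import *
delta([.495,.106,.1])
s=get_state(); im=get_image('wrist'); cv2.imwrite('pics/w1.png',im)
p=camera_params('wrist');F=f(p);H=np.array(p['hand_eye']);T=np.eye(4);T[:3,:3]=Ro.from_quat(s['tool_rot'][[1,2,3,0]]).as_matrix();T[:3,3]=s['tcp_pos'];np.save('w1.npy',T@H)
def wz(uv,z):
    A=T@H; d=A[:3,:3]@[(uv[0]-p['cx'])/F,(uv[1]-p['cy'])/F,1]; o=A[:3,3]; return o+d*(z-o[2])/d[2]
for n,z in(('wide_box_hinge',.0575),('wide_box_cover_press',.06)):
    for r in tip_of(n,'wrist')[:2]: print(n,r['score'],r['xy'],wz(r['xy'],z).round(4))
E
```

```text
t 1.75 tcp [0.4696 0.1043 0.2458] F [ 1.  -0.3  0.1] yang 88.13 op -0.0 d/0.4 [-0.0628  0.0064  0.3645]
wide_box_cover_press 0.75 [323.4, 200.4] [0.4933 0.1086 0.06  ]
```

View pics/w1.png

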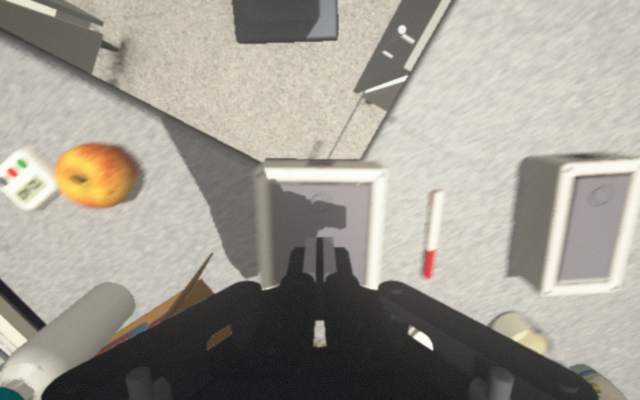

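The wrist picture shows the wide box with its front corners near (257,165) and (386,168). The ring is at (323,200), which maps to (0.493, 0.109) and agrees with the fit. The shut fingers are above the box. I'll check the front edge, then press.

```bash
python3 - <<'E'
from h import *
im=cv2.imread('pics/w1.png');cv2.imwrite('pics/w1z.png',cv2.resize(im[145:245,240:400],None,fx=5,fy=5,interpolation=cv2.INTER_CUBIC))
p=camera_params('wrist');F=f(p);A=np.load('w1.npy')
for X in([-.08,.07,.06],[-.08,-.07,.06],[-.066,.056,.06],[-.066,-.056,.06],[-.043,0,.06]):
    x=Ro.from_euler('z',-.0312).apply(X)+[.5359,.1056,0]; c=A[:3,:3].T@(x-A[:3,3]); u=np.array([p['cx']+F*c[0]/c[2],p['cy']+F*c[1]/c[2]]); print(X,u.round(1),((u-[240,145])*5).round())
E
```

```text
[-0.08, 0.07, 0.06] [389.2 165.9] [746. 105.]
[-0.08, -0.07, 0.06] [254.4 166.2] [ 72. 106.]
[-0.066, 0.056, 0.06] [375.1 179.1] [675. 170.]
[-0.066, -0.056, 0.06] [268.6 179.3] [143. 172.]
[-0.043, 0, 0.06] [321.8 200.1] [409. 276.]
```

View pics/w1z.png

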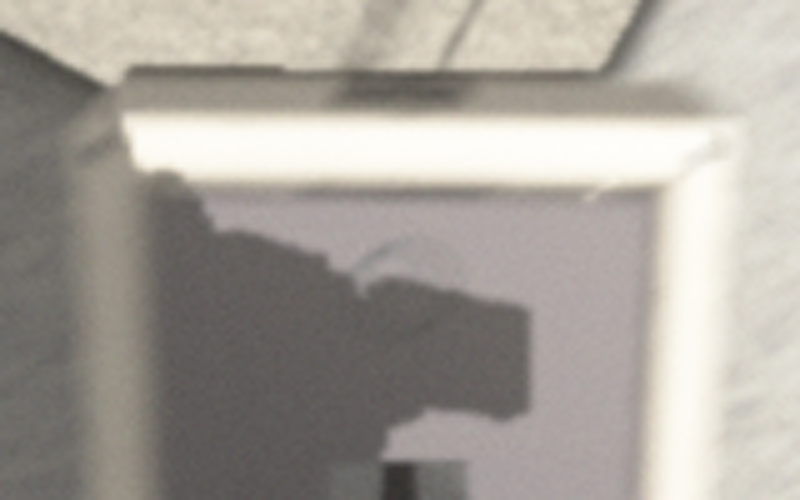

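drive_tool:
  motion:
    - [[-0.03, 0.003, 0.09, 0], [-0.065, 0.005, 0.18, 0], [-0.065, 0.005, 0.27, 0], [-0.065, 0.005, 0.36, 0], [-0.065, 0.005, 0.39, 0]]

```text
clock: 2.32
tcp_pos: [0.4914, 0.1091, 0.0848]
tool_rot: [-0.003, 0.015, 1.0, -0.001]
force: [-0.5, 0.3, 0.3]
opening: 0.0001
```

```bash
python3 -c "
from h import *
delta([.495,.107,.066])"
```

```text
t 2.32 tcp [0.4914 0.1091 0.0848] F [-0.5  0.3  0.3] yang 88.33 op 0.0 d/0.4 [-0.0093 -0.005   0.047 ]
```

drive_tool:
  motion:
    - [[-0.005, -0.003, 0.01, 0], [-0.007, -0.003, 0.02, 0], [-0.007, -0.003, 0.03, 0], [-0.007, -0.003, 0.035, 0], [-0.007, -0.003, 0.035, 0]]

```text
clock: 2.73
tcp_pos: [0.4978, 0.1074, 0.076]
tool_rot: [0.001, 0.015, 1.0, 0.0]
force: [-0.4, 1.1, 0.2]
opening: -0.0
```

drive_tool:
  motion:
    - [[0, 0, 0.01, 0], [0, 0, 0.018, 0], [0, 0, 0.025, 0], [0, 0, 0.03, 0], [0, 0, 0.03, 0]]

```text
clock: 3.15
tcp_pos: [0.4984, 0.1074, 0.0658]
tool_rot: [0.001, 0.016, 1.0, 0.001]
force: [-7.3, -0.7, 30.7]
opening: 0.0002
```

drive_tool:
  motion:
    - [[0.0, 0, -0.06, 0], [0.06, 0, -0.14, 0], [0.13, 0, -0.2, 0], [0.2, 0, -0.26, 0], [0.24, 0, -0.32, 0]]

```text
clock: 3.57
tcp_pos: [0.3983, 0.1094, 0.1917]
tool_rot: [-0.001, 0.015, 1.0, -0.0]
force: [-0.7, 0.4, 0.6]
opening: 0.0001
```

drive_tool:
  motion:
    - [[0, 0, 0, 0], [0, 0, 0, 0], [0, 0, 0, 0], [0, 0, 0, 0], [0, 0, 0, 0]]

```text
clock: 3.98
tcp_pos: [0.4014, 0.1096, 0.1903]
tool_rot: [-0.001, 0.016, 1.0, -0.001]
force: [0.7, -0.3, 0.7]
opening: 0.0001
```

```bash
python3 - <<'E'
from h import *
delta([.518,.1061,.1])
s=get_state(); im=get_image('wrist'); cv2.imwrite('pics/w2.png',im)
p=camera_params('wrist');F=f(p);H=np.array(p['hand_eye']);T=np.eye(4);T[:3,:3]=Ro.from_quat(s['tool_rot'][[1,2,3,0]]).as_matrix();T[:3,3]=s['tcp_pos']
A=T@H
def wz(uv,z):
    d=A[:3,:3]@[(uv[0]-p['cx'])/F,(uv[1]-p['cy'])/F,1]; o=A[:3,3]; return o+d*(z-o[2])/d[2]
for r in tip_of('wide_box_key_top','wrist')[:2]: print(r['score'],r['xy'],wz(r['xy'],.034).round(4))
for c in('top','scene'):
    cv2.imwrite(f'pics/{c}2.png',get_image(c))
    for r in tip_of('wide_box_key_top',c)[:2]: print(c,r['score'],r['xy'],at_z(c,r['xy'],.034).round(4))
s=cv2.imread('pics/scene2.png');t=cv2.imread('pics/top2.png')
a=cv2.resize(t[160:265,240:370],None,fx=3,fy=3); b=cv2.resize(s[140:260,230:350],None,fx=3,fy=3)
o=np.zeros((360,800,3),np.uint8);o[:315,:390]=a;o[:360,400:760]=b;cv2.imwrite('pics/c2.png',o)
E
```

```text
t 3.98 tcp [0.4014 0.1096 0.1903] F [ 0.7 -0.3  0.7] yang 88.19 op 0.0 d/0.4 [-0.2919  0.0006  0.2254]
top 0.5 [307.0, 229.3] [0.5206 0.1026 0.034 ]
top 0.48 [261.3, 164.9] [0.7162 0.2591 0.034 ]
scene 0.58 [280.7, 223.5] [0.5167 0.1117 0.034 ]
```

View pics/w2.png

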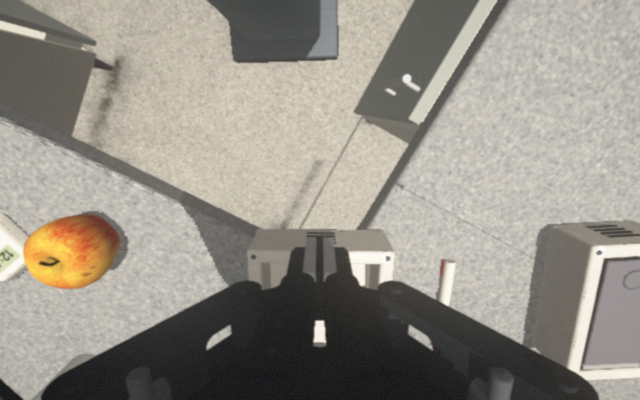

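View pics/c2.png

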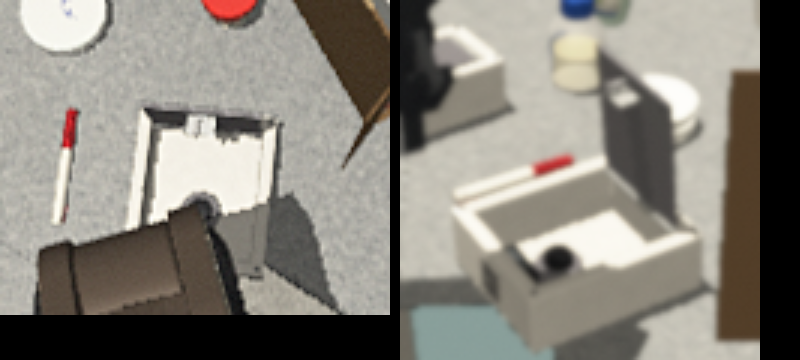

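The cover stands fully open, and the key shows at scene (282,223). I'll move over the key and press it.

drive_tool:
  motion:
    - [[-0.09, -0.002, 0.0, 0], [-0.18, -0.004, 0.03, 0], [-0.26, -0.006, 0.1, 0], [-0.294, -0.006, 0.19, 0], [-0.294, -0.006, 0.24, 0]]

```text
clock: 4.7
tcp_pos: [0.5212, 0.1032, 0.0921]
tool_rot: [0.0, 0.016, 1.0, -0.001]
force: [-1.0, -0.4, -0.3]
opening: -0.0001
```

drive_tool:
  motion:
    - [[0, 0, 0.03, 0], [0, 0, 0.06, 0], [0, 0, 0.08, 0], [0, 0, 0.09, 0], [0, 0, 0.09, 0]]

```text
clock: 5.12
tcp_pos: [0.5184, 0.1038, 0.0586]
tool_rot: [-0.001, 0.016, 1.0, -0.0]
force: [-0.5, 0.3, 0.1]
opening: 0.0003
```

```bash
python3 -c "
from h import *
delta([.519,.1065,.040])"
```

```text
t 5.12 tcp [0.5184 0.1038 0.0586] F [-0.5  0.3  0.1] yang 88.22 op 0.0 d/0.4 [-0.0013  0.0069  0.0465]
```

drive_tool:
  motion:
    - [[0, 0.006, 0.015, 0], [0, 0.006, 0.03, 0], [0, 0.006, 0.042, 0], [0, 0.006, 0.05, 0], [0, 0.006, 0.05, 0]]

```text
clock: 5.53
tcp_pos: [0.5198, 0.107, 0.0417]
tool_rot: [0.001, 0.016, 1.0, 0.001]
force: [-7.2, 0.4, 26.4]
opening: -0.0
```

drive_tool:
  motion:
    - [[0, 0, -0.08, 0], [0.02, 0, -0.17, 0], [0.05, 0, -0.27, 0], [0.05, 0, -0.37, 0], [0.05, 0, -0.47, 0]]

```text
clock: 5.95
tcp_pos: [0.4978, 0.1066, 0.2291]
tool_rot: [-0.0, 0.016, 1.0, -0.0]
force: [1.6, 0.2, -0.5]
opening: -0.0
```

```bash
python3 - <<'E'
from h import *
delta([.66,.104,.27])
for uv in([338,128],[340,162],[350,183],[354,215]): print(uv,[at_z('top',uv,z)[:2].round(3) for z in(0,.2,.25,.3,.35)])
print('cab base scene',at_z('scene',[338,252],0),at_z('scene',[362,258],0))
for n,uv in(('cup',[316,157]),('petri',[262,163])): print(n,at_z('top',uv,.05))
t=cv2.imread('pics/top0.png');cv2.imwrite('pics/cab.png',cv2.resize(t[70:270,230:470],None,fx=3,fy=3))
E
```

```text
t 5.95 tcp [0.4978 0.1066 0.2291] F [ 1.6  0.2 -0.5] yang 88.22 op -0.0 d/0.4 [-0.4053  0.006  -0.1025]
[338, 128] [array([0.867, 0.022]), array([0.783, 0.027]), array([0.762, 0.029]), array([0.74, 0.03]), array([0.719, 0.031])]
[340, 162] [array([0.75 , 0.011]), array([0.686, 0.018]), array([0.67 , 0.019]), array([0.654, 0.021]), array([0.638, 0.023])]
[350, 183] [array([ 0.681, -0.024]), array([ 0.629, -0.011]), array([ 0.616, -0.008]), array([ 0.603, -0.005]), array([ 0.59 , -0.001])]
[354, 215] [array([ 0.578, -0.041]), array([ 0.544, -0.025]), array([ 0.535, -0.021]), array([ 0.527, -0.017]), array([ 0.518, -0.013])]
cab base scene [ 0.59451456 -0.02186532  0.        ] [ 0.62864966 -0.07049163  0.        ]
cup [0.74613176 0.08792596 0.05      ]
petri [0.71762908 0.25450762 0.05      ]
```

View pics/cab.png

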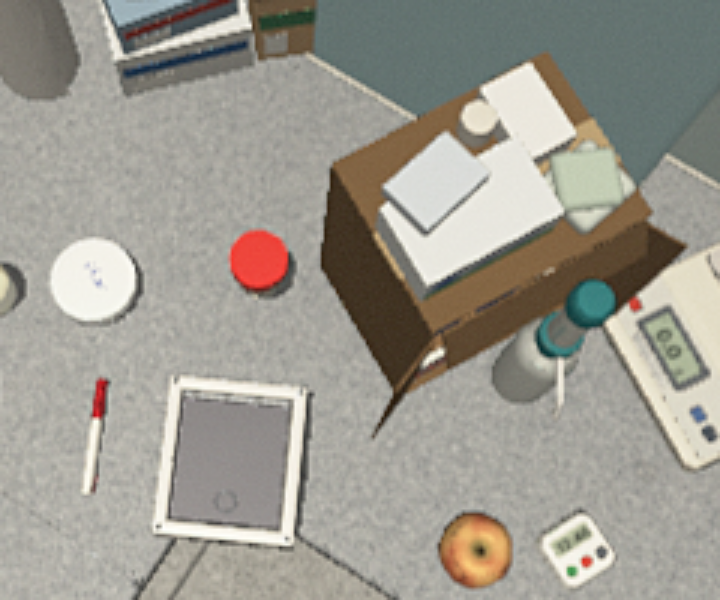

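drive_tool:
  motion:
    - [[-0.02, 0, -0.08, 0], [-0.1, 0, -0.1, 0], [-0.2, 0, -0.1, 0], [-0.3, 0, -0.1, 0], [-0.395, 0, -0.1, 0]]

```text
clock: 6.37
tcp_pos: [0.6586, 0.1023, 0.2678]
tool_rot: [0.001, 0.015, 1.0, 0.0]
force: [-0.2, -1.0, 0.5]
opening: -0.0001
```

```bash
python3 - <<'E'
from h import *
delta([.655,.104,.16])
for c in('top','scene'):cv2.imwrite(f'pics/{c}3.png',get_image(c))
s=cv2.imread('pics/scene3.png');t=cv2.imread('pics/top3.png')
a=cv2.resize(t[130:265,240:370],None,fx=3,fy=3); b=cv2.resize(s[100:260,220:350],None,fx=3,fy=3)
o=np.zeros((480,800,3),np.uint8);o[:405,:390]=a;o[:480,400:790]=b;cv2.imwrite('pics/c3.png',o)
E
```

```text
t 6.37 tcp [0.6586 0.1023 0.2678] F [-0.2 -1.   0.5] yang 88.28 op -0.0 d/0.4 [0.0094 0.0037 0.2695]
```

View pics/c3.png

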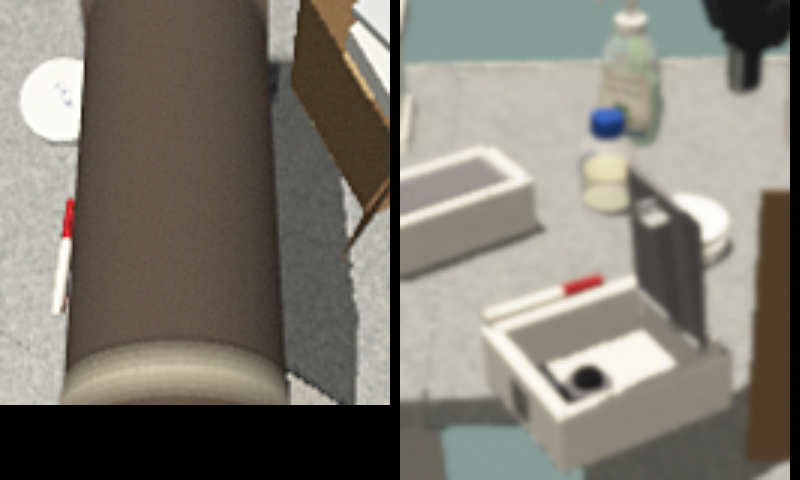

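The view shows the cover still up and the fingers behind it, and the forearm clears the cabinet. Next I'll lower the fingers behind the cover.

drive_tool:
  motion:
    - [[0, 0.003, 0.08, 0], [0, 0.003, 0.16, 0], [0.01, 0.003, 0.22, 0], [0.04, 0.003, 0.24, 0], [0.06, 0.003, 0.24, 0]]

```text
clock: 6.88
tcp_pos: [0.63, 0.1037, 0.168]
tool_rot: [-0.003, 0.016, 1.0, -0.001]
force: [-0.5, -1.1, 0.4]
opening: -0.0001
```

```bash
python3 - <<'E'
from h import *
delta([.62,.104,.171])
s=get_state();x0,z0=s['tcp_pos'][[0,2]]
for th in (1.5,1.35,1.2,1.05,.9,.75,.6,.45,.3,.2,.1,0,-.08):
    r=.100+.012*(1.5-th)/1.5
    cx=.5985-r*np.cos(th)+.0025*np.sin(th); cz=.0575+r*np.sin(th)+.0025*np.cos(th)
    X,Z=cx+.011,cz+.014
    print(th,round(X,4),round(Z,4),'rows x,z',round((x0-X)/.4,3),round((z0-Z)/.4,3))
E
```

```text
t 6.88 tcp [0.63   0.1037 0.168 ] F [-0.5 -1.1  0.4] yang 88.22 op -0.0 d/0.4 [ 0.0251 -0.0001 -0.0075]
1.5 0.6049 0.1714 rows x,z 0.063 -0.009
1.35 0.5898 0.1708 rows x,z 0.101 -0.007
1.2 0.5747 0.1678 rows x,z 0.138 0.0
1.05 0.5601 0.1626 rows x,z 0.175 0.013
0.9 0.5463 0.1551 rows x,z 0.209 0.032
0.75 0.5336 0.1456 rows x,z 0.241 0.056
0.6 0.5224 0.1341 rows x,z 0.269 0.085
0.45 0.513 0.1209 rows x,z 0.293 0.118
0.3 0.5055 0.1063 rows x,z 0.311 0.154
0.2 0.5018 0.0959 rows x,z 0.321 0.18
0.1 0.4991 0.0851 rows x,z 0.327 0.207
0 0.4975 0.074 rows x,z 0.331 0.235
-0.08 0.497 0.065 rows x,z 0.332 0.257
```

drive_tool:
  motion:
    - [[0.055, 0, 0, 0], [0.1, 0, 0, 0], [0.138, 0, 0.003, 0], [0.175, 0, 0.015, 0], [0.175, 0, 0.015, 0]]

```text
clock: 7.3
tcp_pos: [0.5607, 0.1064, 0.1661]
tool_rot: [-0.0, 0.015, 1.0, 0.001]
force: [-0.6, 0.2, -0.5]
opening: 0.0002
```

```bash
python3 - <<'E'
from h import *
delta([.5336,.104,.1456])
s=cv2.resize(get_image('scene')[100:260,220:350],None,fx=4,fy=4);cv2.imwrite('pics/s4.png',s[:600])
E
```

```text
t 7.3 tcp [0.5607 0.1064 0.1661] F [-0.6  0.2 -0.5] yang 88.25 op 0.0 d/0.4 [ 0.0675 -0.0081  0.0512]
```

View pics/s4.png

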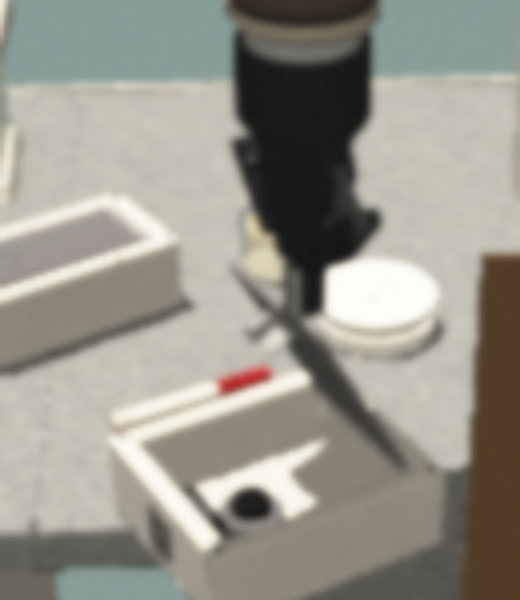

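The cover is leaning forward against the fingers as planned, so I'll continue the arc.

drive_tool:
  motion:
    - [[0.036, 0, 0.027, 0], [0.068, 0, 0.051, 0], [0.096, 0, 0.08, 0], [0.119, 0, 0.113, 0], [0.138, 0, 0.15, 0]]

```text
clock: 7.77
tcp_pos: [0.5099, 0.1083, 0.1065]
tool_rot: [0.002, 0.016, 1.0, 0.001]
force: [1.5, 1.0, 0.6]
opening: 0.0002
```

```bash
python3 - <<'E'
from h import *
delta([.497,.107,.0625])
s=cv2.resize(get_image('scene')[100:260,220:350],None,fx=4,fy=4);cv2.imwrite('pics/s5.png',s[:600])
E
```

```text
t 7.77 tcp [0.5099 0.1083 0.1065] F [1.5 1.  0.6] yang 88.21 op 0.0 d/0.4 [ 0.0327 -0.0044  0.1098]
```

View pics/s5.png

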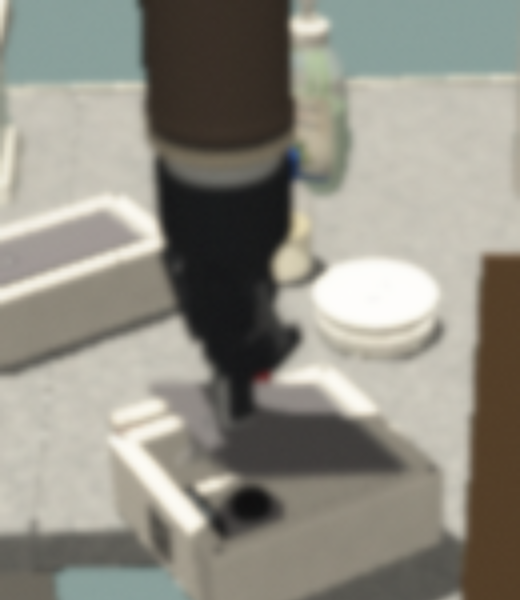

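drive_tool:
  motion:
    - [[0.012, 0, 0.03, 0], [0.018, 0, 0.055, 0], [0.022, 0, 0.08, 0], [0.022, 0, 0.095, 0], [0.022, 0, 0.105, 0]]

```text
clock: 8.23
tcp_pos: [0.5001, 0.1084, 0.0651]
tool_rot: [0.0, 0.016, 1.0, 0.001]
force: [-20.0, -4.3, 79.7]
opening: -0.0001
```

drive_tool:
  motion:
    - [[0, 0, 0, 0], [0, 0, 0, 0], [0, 0, 0, 0], [0, 0, 0, 0], [0, 0, 0, 0]]

```text
clock: 8.65
tcp_pos: [0.5, 0.1083, 0.0659]
tool_rot: [0.001, 0.016, 1.0, 0.001]
force: [-8.5, -1.2, 34.8]
opening: -0.0001
```

At the stop with 35 N of contact force. Lifting straight up to release.

drive_tool:
  motion:
    - [[0, 0, -0.02, 0], [0, 0, -0.06, 0], [0.05, 0, -0.14, 0], [0.12, 0, -0.22, 0], [0.2, 0, -0.3, 0]]

```text
clock: 9.07
tcp_pos: [0.4215, 0.11, 0.1808]
tool_rot: [-0.001, 0.016, 1.0, -0.001]
force: [-0.4, 0.7, 1.0]
opening: -0.0004
```

drive_tool:
  motion:
    - [[0.06, 0, -0.05, 0], [0.14, 0, -0.1, 0], [0.22, 0, -0.1, 0], [0.22, 0, -0.1, 0], [0.22, 0, -0.1, 0]]

```text
clock: 9.48
tcp_pos: [0.3332, 0.1134, 0.2206]
tool_rot: [0.0, 0.015, 1.0, 0.001]
force: [0.3, 0.6, -0.0]
opening: -0.0001
```

```bash
python3 - <<'E'
from h import *
delta([.497,.107,.0625])
s=cv2.resize(get_image('scene')[100:380,150:410],None,fx=2,fy=2);t=cv2.resize(get_image('top')[130:290,170:450],None,fx=2,fy=2)
o=np.zeros((560,800,3),np.uint8);o[:,:520]=s;cv2.imwrite('pics/s6.png',o[:,:520]);cv2.imwrite('pics/t6.png',t)
E
```

```text
t 9.48 tcp [0.3332 0.1134 0.2206] F [ 0.3  0.6 -0. ] yang 88.32 op -0.0 d/0.4 [-0.4096 -0.0045  0.3954]
```

View pics/s6.png

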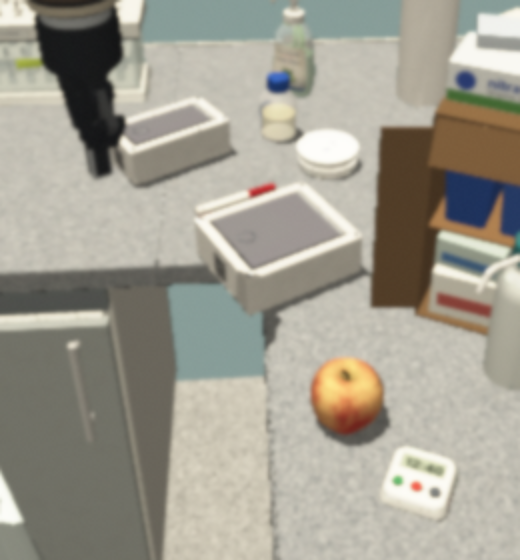

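View pics/t6.png

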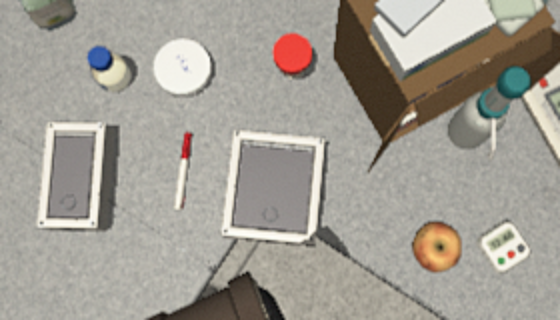

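Both pictures show the wide cover shut and flush, with its ring at (248,238) in the scene crop. The narrow cover is shut, the other things haven't moved, and the arm touches nothing.

```bash
python3 -c "
from h import *
print(close_job())"
```

```text
the job is handed in; nothing more can be done
None
```

The wide box job is done and handed in at about 9.6 s of the 48 s allowed; no verdict was reported. The steps, in order and with the fingers shut throughout:

1. **Opened the cover:** I pressed at the ring down to the stop (31 N). It sprang open when released, which the pictures confirmed.
2. **Pressed the key:** I pushed it down to its stop. The fingertips reached about 28 mm above the worktop with 26 N, against the key's 4 N spring. I judged this from height and force; no picture was taken during the press.
3. **Shut the cover:** I pushed it over from behind in an arc, then pressed it in to the stop. The force was briefly 80 N at the wrist and settled at 35 N, against the 120 N limit.

**Last check:** About 0.8 s after I let go, the scene and top pictures showed the wide cover flush and shut. The narrow cover was also shut, the pen, dishes, apple, timer, cup and bottle looked unmoved, and the arm was clear with about 0 N on the tool.

**Disagreements:** The two fixed cameras differed by about 4 mm in y and 0.015 rad on the box's pose. I used the joint fit, and the wrist picture of the ring agreed with it to about 2 mm. The network did not find the key in the wrist picture, so I placed it from the fit and the two fixed cameras.

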